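Push the sanding blocks home under the rack with a straightedge

ROBOT

A 6-joint arm with a two-finger parallel gripper is mounted at the origin on a cart in front of the work surface, level with it; the furniture and walls round the work are solid. World frame = base frame: x ahead of the robot, y to its left, z up, the work surface at z = 0. Lengths are in mm, angles in rad, forces in N, time in s.
With the tool pointing down it reaches from about 275 to 750 mm from the base axis. Payload 10.2 kg.
Tool frame: the origin (TCP) lies at the very end of the fingers, on their centre line; the grasp point (between the pads) lies behind it (ctrl.grasp_offset is the z of the grasp point in the tool frame, in mm); z points along the fingers, y is the direction in which the jaws open and shut (so a half turn about z gives the same grasp; the last joint's range is limited). The gripper opens to 85 mm and grips with 20 to 120 N. Pads are 22 mm wide; open, the fingers measure 114 mm over their backs; the gripper's body (76 mm by 85 mm) begins 54 mm behind the grasp point. The pads swing forward as they close: fully open they stand 13 mm farther back than shut.
Start: joints at [1.046, 0.313, 1.498, -0, 1.331, -0.223], TCP at [156.063, 501.274, 210.594] pointing down, gripper open.
Joint ranges: [-2.94, 2.94], [-0.97, 2.17], [0.19, 2.56], [-1.23, 4.37], [0.02, 3.11], [-2.88, 2.88]. Speed limits (rad/s): [2.39, 2.39, 3.01, 3.14, 3.14, 3.14].

INTERFACE

Orientations are given as a unit quaternion [w, x, y, z].
In Python, from rig import ctrl, capture, job gives the robot as it stands. The module is installed in compiled form; this text tells all that it offers.
- The arm moves only by the tool move_arm, never from a script. Its argument "series" is a list of rows, each a list of 7 numbers: the turn, a rotation vector about the tool's x, y, z in rad, then the shift along the tool's x, y, z in cm, then the opening, from 0 (shut) to 1 (fully open). A call has 1 to 5 rows; each row is the pose to reach, as a shift and turn from the pose measured when the call began, along the tool's axes at that moment; what a row does not reach only later rows make up. A row lasts 1/12 s, in which the tool goes at most 41.7 mm and 7.16 degrees, less where a joint would pass 70% of its speed; a pose out of reach is approached as far as the arm can. A call with a gripper value outside its range is refused whole. The fingers move at their own pace and stop on an object; "grip_force" is the grip in N (left out, the last holds). Time passes only in rows, so rows that repeat a pose let the fingers close. It gives the time, the measured TCP pose, the force and the opening at its end, in the units of the state.
- ctrl.sense(): the state, without advancing time (a new reading comes with each control period).
- capture(name): name is "scene" or "top"; returns a dict with "frame" (384x512x3 uint8, red, green, blue), "mtx" (3x3 intrinsics, pixels), "R" (3x3) and "t" (3): a world point X has camera coordinates R X + t. Camera axes: x right, y down, z forward; pixel columns grow to the right and rows downward; lengths in mm; the calibration is good to about 2 mm. A picture is of the moment at which its call begins. There is no depth.
- job.finish_job(): hands the job in, once; it reports no verdict.
The state is a dict: "time_s": time; "joints": joint angles; "dq": joint speeds; "tau": joint torques, N m; "eef_pos": TCP position; "ee_rot": TCP orientation; "force": force on the tool from outside, world axes, zero at the start; "wrist_torque": the same for the moment, N m; "grip_width": opening from 0.0 (shut) to 1.0 (fully open).
Only numpy, scipy, OpenCV 4.12 (cv2) and the standard library are available. Lean on these libraries where they do the work, as an engineer would, in place of code of your own. Each camera call takes 0.05 s, during which the arm holds its last target.

TASK

Take the straightedge by its slanted grip and use it to push the three cork sanding blocks, together as one row, into the bottom of the wooden rack until all three sit squarely against its back; touch the blocks only with the straightedge. Then draw the straightedge back out in front of the rack and leave it standing on its sole. Leave everything else where it is.

Things in the scene. Friction and masses are not known exactly. Their poses are not given: they have to be found in the camera images.
- rack: fixed wooden two-tier rack, 274 mm wide, 122 deep, 262 high, open to the robot. Origin: on the work surface, middle of its front edge; x into the rack, y left along its front, z up. The work surface runs into the lower bay. The middle board, with a lip 135 mm high, and the top board at 250 to 262 mm both start at the front edge: an upright hand strikes them; one leaned back along the slanted grip stays clear
- rack_stop (a point): foot of the back of the rack's lower bay, in the middle: 110 mm behind the front edge (rack x = 110 mm), on the work surface. The blocks end against this upright back panel. The bay is 250 mm wide between its side panels (y = -125 to 125 mm) and 90 mm high. Axes as the rack's
- straightedge: loose straightedge with a handle, 0.22 to 0.45 kg, standing on its sole: wooden bar with aluminium working face, 200 mm long, 36 high, 16 thick; behind it a sole plate 70 mm wide, 10 thick, ending 88 mm behind the face, and a slanted wooden grip. Origin: at the underside, middle of the working face; x = pushing direction (out of the face), y along the bar, z up. Stands by itself when let go
- grip (a point): place to pinch the straightedge's grip, at (-49, 0, 68) mm from the straightedge's origin, on the grip's centre line; axes as the straightedge's. The grip is a bar 20 mm wide along y (pinch across this) and 26 mm the other way; it leans backward (toward -x) 40 degrees from vertical, from (-10, 0, 22) at the bar to (-74, 0, 99) mm at its top
- block_1: one of three identical brown cork sanding blocks, 42 x 68 x 30 mm tall, 35 to 70 g, lying on the surface in front of the rack with its 68 mm length roughly toward the rack. Origin: centre of its underside; x along its 42 mm width, y along its 68 mm length, z up
- block_2: one of three identical brown cork sanding blocks, 42 x 68 x 30 mm tall, 35 to 70 g, lying on the surface in front of the rack with its 68 mm length roughly toward the rack. Origin: centre of its underside; x along its 42 mm width, y along its 68 mm length, z up
- block_3: one of three identical brown cork sanding blocks, 42 x 68 x 30 mm tall, 35 to 70 g, lying on the surface in front of the rack with its 68 mm length roughly toward the rack. Origin: centre of its underside; x along its 42 mm width, y along its 68 mm length, z up
- tape_roll: roll of tape, 98 mm across, 25 mm high, a bystander; origin: centre of its underside
- tin: small open tin of tacks, 55 mm across, 21 mm high, a bystander; origin: centre of its underside
- ink_pad: flat ink pad, 60 x 90 x 10 mm, a bystander; origin: centre of its underside
- stamp: hand stamp with a turned wooden knob, 32 x 44 x 68 mm, a bystander; origin: centre of its underside
Things that resemble listed ones, but are neither listed nor needed, are in the scene too. What is shaped like the block_2 but green is not meant.

How it is judged (in metres and radians):
On the way:
1. the straightedge, held in the fingers, has all three blocks gathered against its working face (centres within 46 mm of it) while all are still at least 11 mm short of the back (contact force between the fingers and straightedge above 1 N and x of block_1 in the frame of straightedge between 0.025 and 0.046 m and y of block_1 in the frame of straightedge between -0.1 and 0.1 m and x of each of block_1, block_2, block_3 in the frame of rack below 0.065 m and x of block_2 in the frame of straightedge between 0.025 and 0.046 m and y of block_2 in the frame of straightedge between -0.1 and 0.1 m and x of block_3 in the frame of straightedge between 0.025 and 0.046 m and y of block_3 in the frame of straightedge between -0.1 and 0.1 m), for 0.1 s.
At the end, for the whole second after the job is handed in: each block flat in the lower bay against its back (centre 68 to 84 mm behind the front edge; home is 76), length within 0.15 rad of the rack depth, at rest; straightedge upright on its sole on the surface, face at least 20 mm in front of the rack front edge, released, at rest (x of block_1 in the frame of rack between 0.068 and 0.084 m and y of block_1 in the frame of rack between -0.11 and 0.11 m and angle between the y axis of each of block_1, block_2, block_3 and the x axis of rack, either way round below 0.15 rad and height (world z) of each of block_1, block_2, block_3, straightedge below 0.01 m and angle between each of block_1, block_2, block_3, straightedge's own z axis and vertical below 0.1 rad and linear speed of each of block_1, block_2, block_3, straightedge below 0.01 m/s and x of block_2 in the frame of rack between 0.068 and 0.084 m and y of block_2 in the frame of rack between -0.11 and 0.11 m and x of block_3 in the frame of rack between 0.068 and 0.084 m and y of block_3 in the frame of rack between -0.11 and 0.11 m and x of straightedge in the frame of rack below -0.02 m and height (world z) of straightedge above -0.01 m); the robot touches nothing.
It fails at once if the hand or the arm touches a sanding block (contact force between any of the fingers, the arm and block_1 above 0.5 N or contact force between any of the fingers, the arm and block_2 above 0.5 N or contact force between any of the fingers, the arm and block_3 above 0.5 N).
It fails at once if one of the other things is pushed more than 30 mm from its place (distance of any of tape_roll, tin, ink_pad, stamp from where it was at the start of the episode above 0.03 m).
It also fails if it takes over 48 s, if anything falls off the work surface, if the arm or the gripper's body presses on something with over 40 N, if the wrist force passes 120 N, or if a joint passes its speed limit or range.

## Working session

There is one attempt and no reset: what is moved stays moved. The work goes in short steps, Python scripts to look and compute and a tool call to move; the robot and the scene stay as the last step left them, time stands still between calls to the robot, and variables do not carry over. Pictures are saved under pics/ and viewed, and the job is handed in when it is done.

Besides the shell and the picture viewer there is one more tool, called after "Request:" as name(argument=value, ...), one argument or row to a line, values as JSON. move_arm: Moves the arm, as the interface text tells. Its arguments: {"type":"object","properties":{"series":{"type":"array","items":{"type":"array","items":{"type":"number"}}},"grip_force":{"type":"number"}},"required":["series"]}

```bash
mkdir -p pics
cat > h.py <<'E'
import numpy as np, cv2
from rig import ctrl, capture, job
def ray(c,px,z=0.):
    R=np.array(c["R"]);t=np.array(c["t"]).ravel();o=-R.T@t
    d=R.T@np.linalg.inv(np.array(c["mtx"]))@np.array([px[0],px[1],1.])
    return o+d*(z-o[2])/d[2]
def proj(c,X):
    p=np.array(c["mtx"])@(np.array(c["R"])@np.array(X,float)+np.array(c["t"]).ravel());return p[:2]/p[2]
E
python3 - <<'E'
from h import *
for n in("scene","top"):
    c=capture(n);cv2.imwrite(f"pics/{n}0.png",c["frame"][:,:,::-1]);np.savez(f"{n}0.npz",**c)
    print(n,-np.array(c["R"]).T@np.array(c["t"]).ravel(),ray(c,(256,192)))
print(ctrl.sense(),ctrl.grasp_offset)
E
```

```text
scene [   94.24336576 -1155.77136806  1051.41048848] [652.65443198  21.51997752   0.        ]
top [ 498.87866374 -117.68132359 1215.05233573] [ 598.31568898 -114.38419001    0.        ]
{'time_s': 0.1, 'joints': array([ 1.04559048e+00,  3.13393654e-01,  1.49833425e+00, -4.54433310e-05,
        1.33100486e+00, -2.23359843e-01]), 'dq': array([ 4.88334421e-05, -2.96332399e-03, -1.75908067e-03, -4.30455277e-04,
        2.63701504e-04,  1.26282113e-03]), 'tau': array([ 3.54827025e-03, -4.12893319e+01, -2.60142678e+01, -1.65428537e-04,
        2.99857238e-03,  1.37241659e-05]), 'eef_pos': array([155.95033318, 501.0445327 , 210.10263246]), 'ee_rot': array([-1.87873210e-04,  1.50345337e-01,  9.88633377e-01, -5.38655535e-04]), 'force': array([0.42600497, 0.65920095, 0.46965496]), 'wrist_torque': array([ 0.03399686, -0.02033387,  0.08065205]), 'grip_width': 0.9996187153483951} -18.700000000000003
```

View pics/scene0.png

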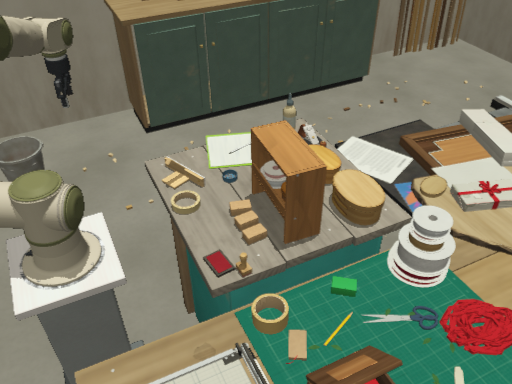

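View pics/top0.png

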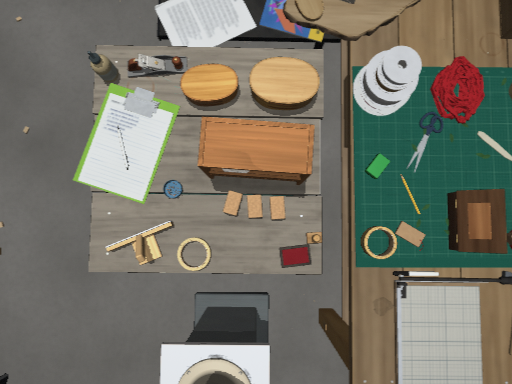

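Run:
```python
import cv2
a=cv2.imread("pics/top0.png");s=cv2.imread("pics/scene0.png")
cv2.imwrite("pics/c1.png",cv2.resize(a[150:280,85:335],None,fx=3.2,fy=3.2,interpolation=2))
cv2.imwrite("pics/c2.png",cv2.resize(s[115:280,145:335],None,fx=3.6,fy=3.6,interpolation=2))
```

```text
(no output)
```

View pics/c1.png

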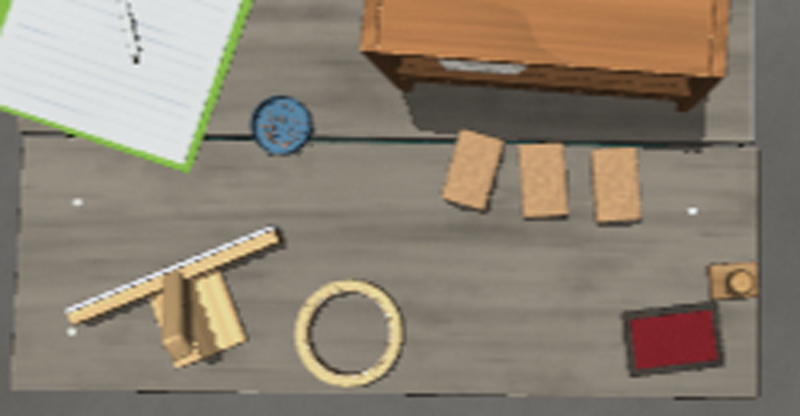

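View pics/c2.png

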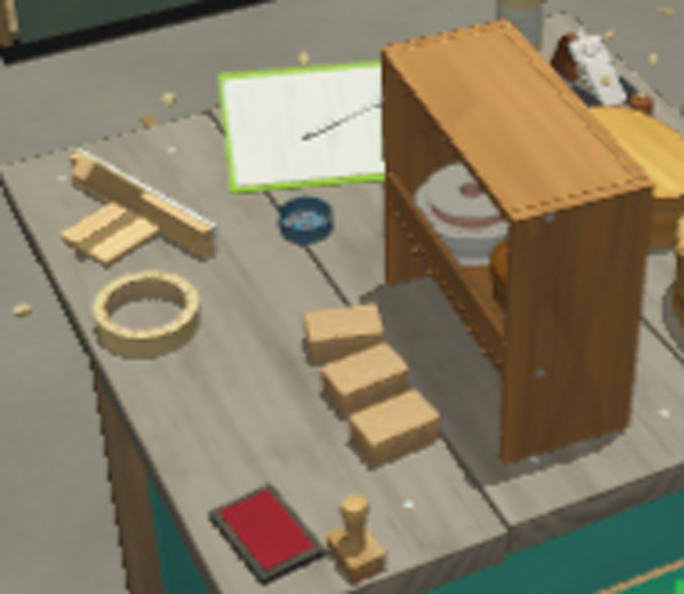

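Run:
```python
from h import *
c=dict(np.load("top0.npz"));f=c["frame"];hsv=cv2.cvtColor(f,cv2.COLOR_RGB2HSV)
print("mm/px",np.linalg.norm(ray(c,(256,192))-ray(c,(257,192))))
for p in[(233,203),(255,207),(278,208),(200,230),(140,233),(140,237),(250,140),(210,185)]:print(p,hsv[p[1],p[0]])
m=cv2.inRange(hsv,(5,70,120),(25,255,255))
m[:185]=0
n,l,s,ce=cv2.connectedComponentsWithStats(m)
for i in range(1,n):
    if s[i,4]>40:
        k=cv2.findContours((l==i).astype('u1'),0,1)[0][0]
        r=cv2.minAreaRect(k);b=cv2.boxPoints(r)
        print(s[i],ce[i],[np.round(ray(c,q,30)[:2],0).tolist() for q in b], "cen",ray(c,ce[i],30).round(1))
# white face line
w=cv2.inRange(hsv,(0,0,190),(180,50,255));w[:215]=0;w[255:]=0;w[:,:95]=0;w[:,180:]=0
ys,xs=np.nonzero(w);print(np.c_[xs,ys].tolist())
# scene corners
s=dict(np.load("scene0.npz"))
for p in[(284.7,242.8),(252,194)]:print("rack foot",ray(s,p,0).round(1))
for q in[(361,50),(725,76)]:
    p=np.array(q)/3.2+[85,150]-.3;print("rack top front",ray(c,p,262).round(1))
a=f[100:200,180:330,::-1];cv2.imwrite("pics/c3.png",cv2.resize(a,None,fx=5,fy=5,interpolation=2))
a=s["frame"][115:250,235:335,::-1];cv2.imwrite("pics/c4.png",cv2.resize(a,None,fx=4.4,fy=4.4,interpolation=2))
```

```text
mm/px 3.0363987960562544
(233, 203) [ 16 108 193]
(255, 207) [ 15 107 198]
(278, 208) [ 16 105 196]
(200, 230) [ 17  34 135]
(140, 233) [106  13 210]
(140, 237) [ 17 104 159]
(250, 140) [ 14 144 182]
(210, 185) [ 18  36 129]
[343 185   4  46 132] [344.91666667 203.50757576] [[620.0, -373.0], [621.0, -382.0], [487.0, -381.0], [487.0, -372.0]] cen [ 565.4 -378.4   30. ]
[ 352  185   50  199 4398] [372.59708959 321.12005457] [[54.0, -396.0], [621.0, -400.0], [623.0, -546.0], [55.0, -536.0]] cen [ 226.5 -456.7   30. ]
[405 185  16  29  81] [412.25925926 199.11111111] [[622.0, -557.0], [626.0, -563.0], [540.0, -601.0], [537.0, -595.0]] cen [ 581.3 -579.2   30. ]
[223 191  19  24 324] [232.06790123 202.4845679 ] [[537.0, -15.0], [602.0, -32.0], [591.0, -73.0], [526.0, -56.0]] cen [563.8 -44.3  30. ]
[247 195  16  23 330] [254.19090909 205.82121212] [[586.0, -86.0], [590.0, -129.0], [523.0, -134.0], [520.0, -91.0]] cen [ 554.8 -109.7   30. ]
[270 196  16  23 329] [277.04559271 207.10334347] [[585.0, -156.0], [585.0, -201.0], [520.0, -201.0], [520.0, -157.0]] cen [ 552.  -177.3   30. ]
[468 
[... 1728 characters left out ...]
 [138, 233], [139, 233], [140, 233], [136, 234], [137, 234], [138, 234], [133, 235], [134, 235], [135, 235], [131, 236], [132, 236], [133, 236], [128, 237], [129, 237], [130, 237], [126, 238], [127, 238], [128, 238], [123, 239], [124, 239], [125, 239], [121, 240], [122, 240], [123, 240], [118, 241], [119, 241], [120, 241], [116, 242], [117, 242], [118, 242], [113, 243], [114, 243], [115, 243], [111, 244], [112, 244], [113, 244], [108, 245], [109, 245], [110, 245], [106, 246], [107, 246], [108, 246], [106, 247], [106, 253], [107, 253], [108, 253], [107, 254]]
rack foot [ 623.7 -241.5    0. ]
rack foot [635.5  17.7   0. ]
rack top front [638.9  25.7 262. ]
rack top front [ 623.4 -246.8  262. ]
```

View pics/c3.png

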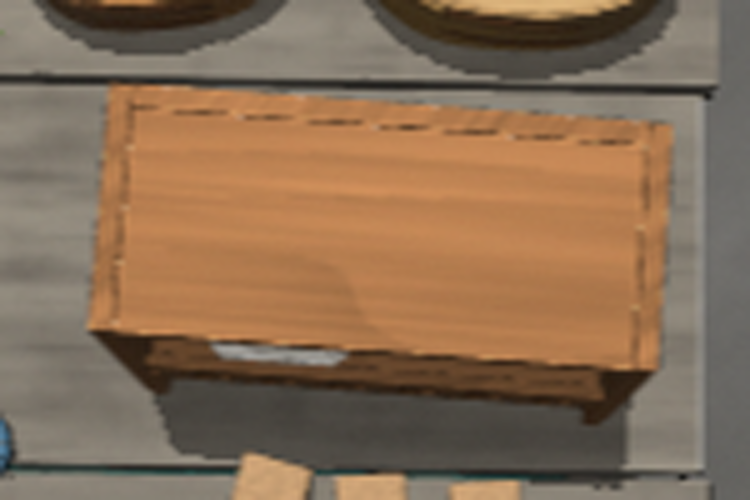

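View pics/c4.png

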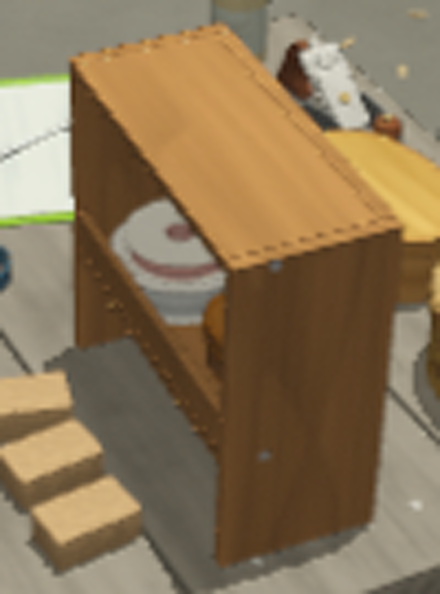

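Run:
```python
from h import *
c=dict(np.load("top0.npz"));f=c["frame"];hsv=cv2.cvtColor(f,cv2.COLOR_RGB2HSV)
w=cv2.inRange(hsv,(0,0,170),(180,60,255));w[:215]=0;w[250:]=0;w[:,:100]=0;w[:,180:]=0
ys,xs=np.nonzero(w);P=np.array([ray(c,(x,y),36)[:2] for x,y in zip(xs,ys)])
vx,vy,x0,y0=cv2.fitLine(P.astype('f4'),1,0,.01,.01).ravel()
d=np.array([vx,vy]);d*=np.sign(d[1]);s=(P-[x0,y0])@d
print("len",np.ptp(s));o=np.array([x0,y0])+d*(s.min()+s.max())/2
n=np.array([d[1],-d[0]]);q=(P-o)@n;print("thick",q.min(),q.max());
yaw=np.arctan2(n[1],n[0]);print("centre white line",o,"yaw",yaw)
o=o+n*1.0
S=lambda p:np.r_[o+n*p[0]+d*p[1],p[2]]
im=cv2.resize(f[150:280,85:335,::-1],None,fx=3.2,fy=3.2,interpolation=2)
sc=dict(np.load("scene0.npz"));im2=cv2.resize(sc["frame"][140:230,150:250,::-1],None,fx=6,fy=6,interpolation=2)
for p in[(0,100,36),(0,-100,36),(-16,100,36),(-16,-100,36),(-49,0,68),(-74,0,99),(-10,0,22),(-88,35,10),(-88,-35,10)]:
    a=(proj(c,S(p))+.5-[85,150])*3.2;cv2.circle(im,tuple(int(v) for v in a),3,(0,0,255),1)
    a=(proj(sc,S(p))+.5-[150,140])*6;cv2.circle(im2,tuple(int(v) for v in a),3,(0,0,255),1)
# rack
A=ray(c,(198-.4,166-.4),262);B=ray(c,(311.4-.4,174-.4),262)
yr=(A-B)[:2];print("w",np.linalg.norm(yr));yr/=np.linalg.norm(yr);ro=(A+B)[:2]/2;xr=np.array([yr[1],-yr[0]])
print("rack",ro,np.arctan2(xr[1],xr[0]))
C=ray(c,(180+108/5-.4,100+85/5-.4),262);D=ray(c,(180+672/5-.4,100+125/5-.4),262);print("depth/dir",(C-A)[:2],(D-B)[:2])
for z in(0,262):
  for y in(137,-137):
    p=np.r_[ro+y*yr,z];a=(proj(c,p)+.5-[85,150])*3.2;cv2.circle(im,tuple(int(v) for v in a),3,(255,0,0),1);print(z,y,proj(sc,p))
cv2.imwrite("pics/c5.png",im);cv2.imwrite("pics/c6.png",im2)
print("grasp",S((-49,0,68)),S((-52.2,0,71.8)))
t=ray(c,(173,189),15);print("tin",t)
```

```text
len 198.00483786197066
thick -2.3920456554082823 1.9934997622616162
centre white line [468.41520269 229.43393565] yaw 0.40084514
w 272.09476586328435
rack [ 630.60096151 -110.38003393] -0.05593467598800181
depth/dir [119.70491448  -5.3765613 ] [119.75469783  -7.01740848]
0 137 [251.6521117  192.36277418]
0 -137 [285.35431434 244.05211406]
262 137 [250.48997309 127.11469291]
262 -137 [288.31959154 175.67324275]
grasp [424.2200895  210.70449764  68.        ] [421.27374704 209.45586902  71.8       ]
tin [602.53499505 134.05416137  15.        ]
```

View pics/c5.png

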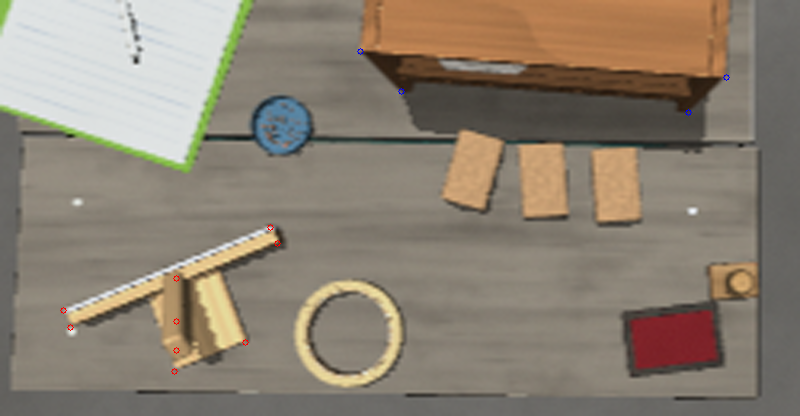

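View pics/c6.png

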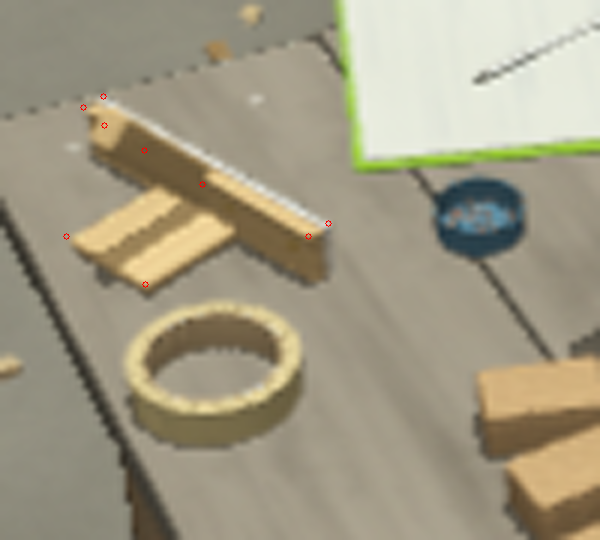

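Only one straightedge is in the scene, at top px (140,238). There are two cork look-alikes besides the blocks: the green block at (377,165) and a cork piece at (410,234), both on the side table. The three meant are at (232,202), (254,206) and (277,207), brown, in front of the rack and confirmed in the crop. The measured sizes (198 mm bar, 272 mm rack width) agree with the data given.

```bash
cat >> h.py <<'E'
from scipy.spatial.transform import Rotation as Ro
def cur():
    s=ctrl.sense();q=s["ee_rot"];return s,np.array(s["eef_pos"]),Ro.from_quat([q[1],q[2],q[3],q[0]])
def orient(yaw,tilt=np.radians(40),ref=None):
    n=np.array([np.cos(yaw),np.sin(yaw),0]);d=np.array([-np.sin(yaw),np.cos(yaw),0])
    z=np.sin(tilt)*n-np.cos(tilt)*np.array([0,0,1])
    best=None
    for y in(d,-d):
        R=Ro.from_matrix(np.c_[np.cross(y,z),y,z])
        if best is None or (ref.inv()*R).magnitude()<(ref.inv()*best).magnitude():best=R
    return best
def plan(g,yaw,back=0,tilt=np.radians(40),n=5,mag=None):
    """g: grasp point world"""
    s,p,R=cur();T=orient(yaw,tilt,R);z=T.as_matrix()[:,2]
    P=np.array(g)+18.7*z-back*z
    rv=(R.inv()*T).as_rotvec();sh=R.inv().apply(P-p)/10
    nr=max(np.degrees(np.linalg.norm(rv))/7.16,np.linalg.norm(sh)*10/41.7)
    print("target",P.round(1),"rv",rv.round(3),"cm",sh.round(2),"rows needed",nr.round(2))
    for i in range(1,n+1):
        k=i/max(nr,n) if mag is None else i/mag
        print([round(float(v),3) for v in rv*k]+[round(float(v),2) for v in sh*k])
def st():
    s,p,R=cur();print("t",round(s["time_s"],2),"grasp",(p-18.7*R.as_matrix()[:,2]).round(1),"z",R.as_matrix()[:,2].round(3),"y",R.as_matrix()[:,1].round(3),"F",np.round(s["force"],1),"gw",round(s["grip_width"],3),"q",s["joints"].round(2))
E
python3 - <<'E'
from h import *
st();plan((421.5,207.5,71.8),0.40,back=110)
E
```

```text
t 0.1 grasp [156.  501.1 228.8] z [-0.001 -0.001 -1.   ] y [ 0.297  0.955 -0.001] F [0.4 0.7 0.5] gw 1.0 q [ 1.05  0.31  1.5  -0.    1.33 -0.22]
target [367.4 184.6 141.7] rv [-0.246 -0.669 -0.672] cm [-29.6  -23.91   6.86] rows needed 9.27
[-0.027, -0.072, -0.073, -3.19, -2.58, 0.74]
[-0.053, -0.144, -0.145, -6.38, -5.16, 1.48]
[-0.08, -0.217, -0.218, -9.58, -7.74, 2.22]
[-0.106, -0.289, -0.29, -12.77, -10.32, 2.96]
[-0.133, -0.361, -0.363, -15.96, -12.9, 3.7]
```

Request:
move_arm(
  series=[
    [-0.027,-0.072,-0.073,-3.2,-2.6,0.5,1],
    [-0.053,-0.144,-0.145,-6.4,-5.2,1.0,1],
    [-0.08,-0.217,-0.218,-9.6,-7.7,1.5,1],
    [-0.106,-0.289,-0.29,-12.8,-10.3,2.0,1],
    [-0.133,-0.361,-0.363,-16.0,-12.9,2.5,1],
  ],
)

```text
time_s: 0.52
eef_pos: [270.6, 329.0, 185.0]
ee_rot: [0.188, -0.035, 0.981, 0.038]
force: [1.3, 0.8, 0.2]
grip_width: 1.0
```

Run:
```python
from h import *
st();plan((421.5,207.5,71.8),0.40,back=110)
```

```text
t 0.52 grasp [263.8 327.4 202.3] z [ 0.366  0.087 -0.927] y [-0.083  0.995  0.061] F [1.3 0.8 0.2] gw 1.0 q [ 0.72 -0.04  2.03 -0.25  0.82 -0.78]
target [367.4 184.6 141.7] rv [-0.112 -0.305 -0.304] cm [ -6.59 -15.42   6.29] rows needed 4.29
[-0.022, -0.061, -0.061, -1.32, -3.08, 1.26]
[-0.045, -0.122, -0.122, -2.63, -6.17, 2.52]
[-0.067, -0.183, -0.182, -3.95, -9.25, 3.78]
[-0.089, -0.244, -0.243, -5.27, -12.34, 5.03]
[-0.112, -0.305, -0.304, -6.59, -15.42, 6.29]
```

Request:
move_arm(
  series=[
    [-0.022,-0.061,-0.061,-1.32,-3.08,1.26,1],
    [-0.045,-0.122,-0.122,-2.63,-6.17,2.52,1],
    [-0.067,-0.183,-0.182,-3.95,-9.25,3.78,1],
    [-0.089,-0.244,-0.243,-5.27,-12.34,5.03,1],
    [-0.112,-0.305,-0.304,-6.59,-15.42,6.29,1],
  ],
)

```text
time_s: 0.93
eef_pos: [330.4, 240.4, 154.0]
ee_rot: [0.28, -0.145, 0.946, 0.07]
force: [-0.4, 0.6, 0.3]
grip_width: 1.0
```

Run:
```python
from h import *
st();plan((421.5,207.5,71.8),0.40,back=110);plan((421.5,207.5,71.8),0.40,back=30)
c=capture("scene");f=c["frame"][90:260,100:300,::-1]
cv2.imwrite("pics/d1.png",cv2.resize(f,None,fx=3.5,fy=3.5,interpolation=2))
```

```text
t 0.93 grasp [320.9 236.4 169.6] z [ 0.51   0.213 -0.833] y [-0.313  0.948  0.052] F [-0.4  0.6  0.3] gw 1.0 q [ 0.3  -0.18  2.32  0.13  0.41 -1.67]
target [367.4 184.6 141.7] rv [-0.007 -0.113 -0.096] cm [-0.99 -6.51  1.72] rows needed 1.63
[-0.001, -0.023, -0.019, -0.2, -1.3, 0.34]
[-0.003, -0.045, -0.038, -0.39, -2.6, 0.69]
[-0.004, -0.068, -0.058, -0.59, -3.91, 1.03]
[-0.006, -0.09, -0.077, -0.79, -5.21, 1.38]
[-0.007, -0.113, -0.096, -0.99, -6.51, 1.72]
target [414.8 204.7  80.5] rv [-0.007 -0.113 -0.096] cm [-1.88 -6.41  9.67] rows needed 2.82
[-0.001, -0.023, -0.019, -0.38, -1.28, 1.93]
[-0.003, -0.045, -0.038, -0.75, -2.56, 3.87]
[-0.004, -0.068, -0.058, -1.13, -3.85, 5.8]
[-0.006, -0.09, -0.077, -1.5, -5.13, 7.74]
[-0.007, -0.113, -0.096, -1.88, -6.41, 9.67]
```

View pics/d1.png

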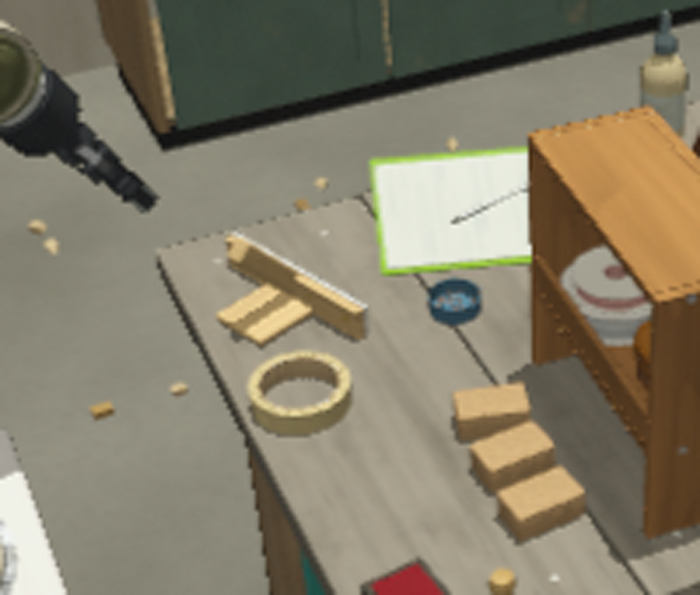

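Run:
```python
from h import *
plan((421.5,207.5,71.8),0.40,back=70,n=4)
```

```text
target [391.1 194.7 111.1] rv [-0.006 -0.114 -0.09 ] cm [-1.48 -6.42  5.63] rows needed 2.08
[-0.001, -0.028, -0.023, -0.37, -1.61, 1.41]
[-0.003, -0.057, -0.045, -0.74, -3.21, 2.82]
[-0.004, -0.085, -0.068, -1.11, -4.82, 4.22]
[-0.006, -0.114, -0.09, -1.48, -6.42, 5.63]
```

Request:
move_arm(
  series=[
    [-0.002,-0.03,-0.023,-0.4,-1.6,1.4,1],
    [-0.003,-0.057,-0.045,-0.74,-3.2,2.8,1],
    [-0.004,-0.085,-0.068,-1.1,-4.8,4.2,1],
    [-0.006,-0.114,-0.09,-1.48,-6.4,5.6,1],
    [-0.006,-0.114,-0.09,-1.48,-6.4,5.6,1],
  ],
)

```text
time_s: 1.4
eef_pos: [374.4, 213.3, 124.6]
ee_rot: [0.318, -0.181, 0.927, 0.077]
force: [-0.1, -0.7, -0.4]
grip_width: 0.999
```

Run:
```python
from h import *
st();plan((421.5,207.5,71.8),0.40,back=0)
```

```text
t 1.4 grasp [363.9 208.4 139.3] z [ 0.563  0.259 -0.785] y [-0.385  0.922  0.028] F [-0.1 -0.7 -0.4] gw 0.999 q [ 0.11 -0.07  2.39  0.82  0.27 -2.58]
target [432.6 212.2  57.5] rv [ 0.019 -0.031 -0.021] cm [-0.07 -2.53  8.51] rows needed 2.13
[0.004, -0.006, -0.004, -0.01, -0.51, 1.7]
[0.008, -0.012, -0.008, -0.03, -1.01, 3.41]
[0.011, -0.018, -0.013, -0.04, -1.52, 5.11]
[0.015, -0.025, -0.017, -0.06, -2.02, 6.81]
[0.019, -0.031, -0.021, -0.07, -2.53, 8.51]
```

Run:
```python
from h import *
D=[([1.046,.313,1.498,0,1.331,-.223],[-.001,-.001,-1],[.297,.955,-.001],[156,501,210.1]),
([.72,-.04,2.03,-.25,.82,-.78],[.366,.087,-.927],[-.083,.995,.061],[270.6,329,185]),
([.3,-.18,2.32,.13,.41,-1.67],[.51,.213,-.833],[-.313,.948,.052],[330.4,240.4,154]),
([.11,-.07,2.39,.82,.27,-2.58],[.563,.259,-.785],[-.385,.922,.028],[374.4,213.3,124.6])]
for q,z,y,p in D:
    for s4 in(1,-1):
        R=Ro.from_euler('ZYYZYZ',[q[0],q[1],q[2],s4*q[3],q[4],q[5]])if 0 else Ro.from_euler('Z',q[0])*Ro.from_euler('Y',q[1]+q[2])*Ro.from_euler('Z',s4*q[3])*Ro.from_euler('Y',q[4])*Ro.from_euler('Z',q[5])
        M=R.as_matrix();print(s4,M[:,2].round(3),z,M[:,0].round(3),y)
    M=np.array(p);print("az",np.arctan2(p[1],p[0]))
s=ctrl.sense();print(s["joints"].round(3),s["dq"].round(2))
```

```text
1 [-0. -0. -1.] [-0.001, -0.001, -1] [-0.297 -0.955  0.   ] [0.297, 0.955, -0.001]
-1 [-0. -0. -1.] [-0.001, -0.001, -1] [-0.297 -0.955  0.   ] [0.297, 0.955, -0.001]
az 1.2689346504230214
1 [ 0.371  0.085 -0.925] [0.366, 0.087, -0.927] [ 0.081 -0.995 -0.059] [-0.083, 0.995, 0.061]
-1 [ 0.132  0.357 -0.925] [0.366, 0.087, -0.927] [-0.184 -0.908 -0.377] [-0.083, 0.995, 0.061]
az 0.8824901831129438
1 [ 0.519  0.215 -0.827] [0.51, 0.213, -0.833] [ 0.307 -0.95  -0.054] [-0.313, 0.948, 0.052]
-1 [ 0.55   0.116 -0.827] [0.51, 0.213, -0.833] [ 0.433 -0.887  0.163] [-0.313, 0.948, 0.052]
az 0.6290122069533183
1 [ 0.557  0.258 -0.79 ] [0.563, 0.259, -0.785] [ 0.383 -0.923 -0.031] [-0.385, 0.922, 0.028]
-1 [ 0.6  -0.13 -0.79] [0.563, 0.259, -0.785] [0.779 0.321 0.539] [-0.385, 0.922, 0.028]
az 0.5178507781834383
[ 0.113 -0.074  2.388  0.822  0.268 -2.582] [-0.4   0.25  0.06  1.72 -0.16 -2.18]
```

```bash
cat > kin.py <<'E'
from h import *
from scipy.optimize import least_squares
D=[([1.0456,.3134,1.4983,0,1.331,-.2234],[156,501,210.1]),
([.72,-.04,2.03,-.25,.82,-.78],[270.6,329,185]),
([.3,-.18,2.32,.13,.41,-1.67],[330.4,240.4,154]),
([.113,-.074,2.388,.822,.268,-2.582],[374.4,213.3,124.6])]
E=Ro.from_euler
def fk(q,k):
    L,d,h,L1,L2,a=k
    A=E('Z',q[0]);B=A*E('Y',q[1]);C=B*E('Y',q[2]);T=C*E('Z',q[3])*E('Y',q[4])*E('Z',q[5])
    p=A.apply([0,d,h])+B.apply([0,0,L1])+C.apply([a,0,L2])+T.apply([0,0,L])
    return p,T*E('Z',-np.pi/2)*E('Z',np.pi) if 0 else T
f=lambda k:np.concatenate([fk(q,k)[0]-p for q,p in D]+[[0.01*(k[5])]])
s=least_squares(f,[275,116,250,400,350,0]);k=s.x
lo=np.array([-2.94,-.97,.19,-1.23,.02,-2.88]);hi=np.array([2.94,2.17,2.56,4.37,3.11,2.88])
def ik(g,yaw,flip,q0,tilt=np.radians(40)):
    n=np.array([np.cos(yaw),np.sin(yaw),0]);dd=np.array([-np.sin(yaw),np.cos(yaw),0])
    z=np.sin(tilt)*n-np.cos(tilt)*np.array([0,0,1.]);y=-dd if flip else dd
    P=np.array(g)+18.7*z; x=-y  # model T x-axis = -tool y
    T=Ro.from_matrix(np.c_[x,np.cross(z,x),z])
    def e(q):
        p,R=fk(q,k);return np.r_[(p-P)/100,(R.inv()*T).as_rotvec()]
    best=None
    for q in [q0]+[np.random.default_rng(i).uniform(lo,hi) for i in range(25)]:
        r=least_squares(e,np.clip(q,lo+.001,hi-.001),bounds=(lo,hi))
        if r.cost<1e-6 and (best is None or np.min(np.minimum(r.x-lo,hi-r.x)/[1,1,1,1,1,1])>np.min(np.minimum(best-lo,hi-best))):best=r.x
    return best
if __name__=="__main__":
    print(k.round(1),np.abs(s.fun).max())
    q0=np.array([.1,0,2.3,.8,.3,.4])
    for nm,g,yaw in[("pick",(421.5,207.5,71.8),.4),("lift",(421.5,207.5,130),.4),("liftyaw",(430,150,130),.2),("back",(440,-98,72),-.056),("end",(622,-110,72),-.056)]:
        for fl in(0,1):
            r=ik(g,yaw,fl,q0);print(nm,fl,None if r is None else r.round(2))
E
python3 kin.py
```

```text
[271.2 117.3 182.  444.2 393.9  31.3] 2.1294790726253154
pick 0 [0.1  0.23 2.35 2.08 0.22 2.38]
pick 1 [ 0.1   0.23  2.35  2.08  0.22 -0.76]
lift 0 [ 0.1   0.07  2.29  1.08  0.22 -2.87]
lift 1 [0.1  0.07 2.29 1.08 0.22 0.27]
liftyaw 0 [ 0.    0.04  2.33  0.96  0.16 -2.68]
liftyaw 1 [0.   0.04 2.33 0.96 0.16 0.47]
back 0 [-0.72  0.2   2.39  1.64  0.41  2.52]
back 1 [-0.72  0.2   2.39  1.64  0.41 -0.62]
end 0 None
end 1 [-0.47  0.49  1.9   1.22  0.28  0.04]
```

The last joint is running toward its limit, so I'll use the half-turned grasp, which gives the same grip with j6 near 0.

Request:
move_arm(
  series=[
    [0,0,0.12,0,0,-0.2,1],
    [0,0,0.24,0,0,-0.4,1],
    [0,0,0.36,0,0,-0.6,1],
    [0,0,0.48,0,0,-0.8,1],
    [0,0,0.6,0,0,-1,1],
  ],
)

```text
time_s: 1.82
eef_pos: [368.5, 211.3, 132.5]
ee_rot: [0.28, 0.104, 0.939, 0.169]
force: [-0.5, 0.1, 0.5]
grip_width: 0.998
```

Request:
move_arm(
  series=[
    [0,0,0.125,0,0,0,1],
    [0,0,0.25,0,0,0,1],
    [0,0,0.375,0,0,0,1],
    [0,0,0.5,0,0,0,1],
    [0,0,0.625,0,0,0,1],
  ],
)

```text
time_s: 2.23
eef_pos: [368.2, 211.9, 132.5]
ee_rot: [0.214, 0.388, 0.862, 0.247]
force: [0.3, 0.6, -0.4]
grip_width: 1.003
```

Request:
move_arm(
  series=[
    [0,0,0.125,0,0,0,1],
    [0,0,0.25,0,0,0,1],
    [0,0,0.375,0,0,0,1],
    [0,0,0.5,0,0,0,1],
    [0,0,0.625,0,0,0,1],
  ],
)

```text
time_s: 2.65
eef_pos: [367.9, 212.6, 132.5]
ee_rot: [0.127, 0.634, 0.701, 0.301]
force: [-0.4, 1.0, -0.7]
grip_width: 0.996
```

Request:
move_arm(
  series=[
    [0,0,0.125,0,0,0,1],
    [0,0,0.25,0,0,0,1],
    [0,0,0.375,0,0,0,1],
    [0,0,0.5,0,0,0,1],
    [0,0,0.625,0,0,0,1],
  ],
)

```text
time_s: 3.07
eef_pos: [367.6, 213.2, 132.5]
ee_rot: [0.027, 0.819, 0.473, 0.325]
force: [0.2, 0.0, -0.4]
grip_width: 1.003
```

Request:
move_arm(
  series=[
    [0,0,0.125,0,0,0,1],
    [0,0,0.25,0,0,0,1],
    [0,0,0.375,0,0,0,1],
    [0,0,0.5,0,0,0,1],
    [0,0,0.625,0,0,0,1],
  ],
)

```text
time_s: 3.48
eef_pos: [367.3, 213.8, 132.5]
ee_rot: [-0.074, 0.924, 0.198, 0.317]
force: [-0.0, 0.6, 0.9]
grip_width: 1.001
```

Run:
```python
from h import *
st();plan((421.5,207.5,71.8),0.40,back=65)
```

```text
t 3.48 grasp [356.9 208.9 147.2] z [ 0.557  0.263 -0.788] y [ 0.413 -0.91  -0.012] F [-0.   0.6  0.9] gw 1.001 q [ 0.11 -0.11  2.39  0.73  0.3   0.62]
target [394.1 195.9 107.3] rv [-0.026  0.035  0.013] cm [-0.2   2.77  3.01] rows needed 0.98
[-0.005, 0.007, 0.003, -0.04, 0.55, 0.6]
[-0.01, 0.014, 0.005, -0.08, 1.11, 1.2]
[-0.015, 0.021, 0.008, -0.12, 1.66, 1.8]
[-0.021, 0.028, 0.01, -0.16, 2.22, 2.4]
[-0.026, 0.035, 0.013, -0.2, 2.77, 3.01]
```

Request:
move_arm(
  series=[
    [-0.01,0.014,0.005,-0.1,1.1,0.5,1],
    [-0.02,0.028,0.01,-0.16,2.2,1.2,1],
    [-0.026,0.035,0.013,-0.2,2.8,2.0,1],
    [-0.026,0.035,0.013,-0.2,2.8,3.0,1],
    [-0.026,0.035,0.013,-0.2,2.8,3.0,1],
  ],
)

```text
time_s: 3.9
eef_pos: [394.2, 196.2, 106.3]
ee_rot: [-0.069, 0.921, 0.186, 0.334]
force: [0.2, 0.1, -0.5]
grip_width: 1.001
```

Run:
```python
from h import *
st();plan((421.5,207.5,71.8),0.40,back=0,n=4)
for n in("scene","top"):
    c=capture(n);f=c["frame"];f=f[100:260,110:290] if n=="scene" else f[180:290,85:235]
    cv2.imwrite(f"pics/e_{n}.png",cv2.resize(f[:,:,::-1],None,fx=3.6 if n=="scene" else 5,fy=3.6 if n=="scene" else 5,interpolation=2))
```

```text
t 3.9 grasp [383.1 191.5 120.6] z [ 0.59   0.251 -0.767] y [ 0.389 -0.921 -0.002] F [ 0.2  0.1 -0.5] gw 1.001 q [0.05 0.   2.41 1.29 0.24 0.01]
target [432.6 212.2  57.5] rv [-0.001  0.002 -0.002] cm [0.06 0.03 6.41] rows needed 1.54
[-0.0, 0.0, -0.001, 0.02, 0.01, 1.6]
[-0.001, 0.001, -0.001, 0.03, 0.02, 3.21]
[-0.001, 0.001, -0.002, 0.05, 0.02, 4.81]
[-0.001, 0.002, -0.002, 0.06, 0.03, 6.41]
```

View pics/e_scene.png

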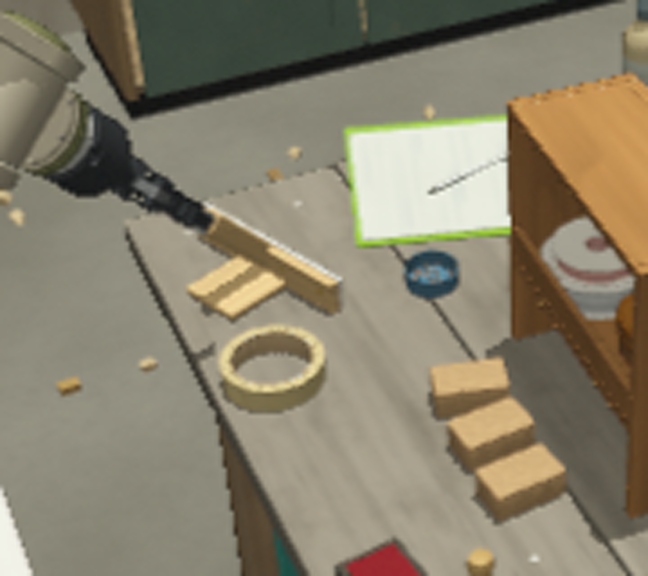

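View pics/e_top.png

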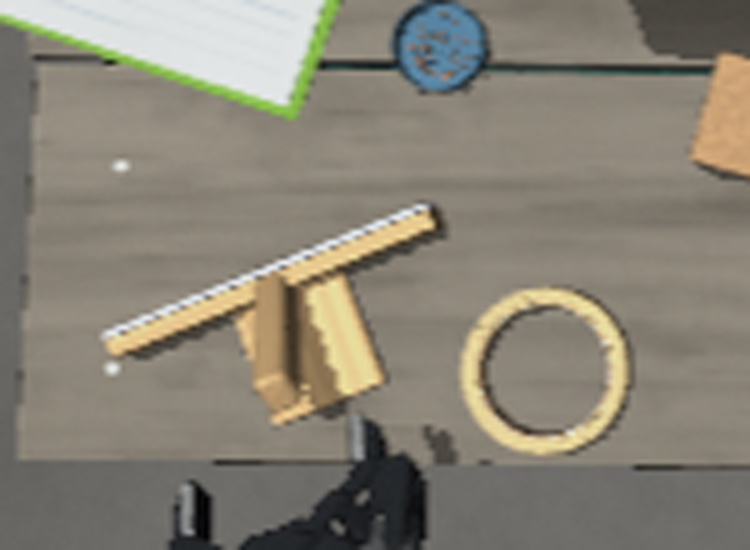

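The picture shows the finger tips (top crop (190,490) and (360,420)) straddling the grip's line at (275,395). I'll advance along the grip axis.

Request:
move_arm(
  series=[
    [0,0,0,0,0,1.6,1],
    [0,0,0,0,0,3.2,1],
    [0,0,0,0.03,0,4.8,1],
    [0,0,0,0.05,0,6.4,1],
    [0,0,0,0.05,0,6.4,1],
  ],
)

```text
time_s: 4.42
eef_pos: [432.6, 213.4, 58.2]
ee_rot: [-0.069, 0.921, 0.187, 0.335]
force: [-0.3, 0.1, -0.5]
grip_width: 1.004
```

Run:
```python
from h import *
st();plan((421.5,207.5,71.8),0.40,back=0,n=1)
for n in("scene","top"):
    c=capture(n);f=c["frame"];f=f[140:220,145:245] if n=="scene" else f[180:290,85:235]
    cv2.imwrite(f"pics/f_{n}.png",cv2.resize(f[:,:,::-1],None,fx=6 if n=="scene" else 5,fy=6 if n=="scene" else 5,interpolation=2))
```

```text
t 4.42 grasp [421.5 208.7  72.5] z [ 0.591  0.253 -0.766] y [ 0.391 -0.92  -0.003] F [-0.3  0.1 -0.5] gw 1.004 q [ 0.1   0.24  2.34  2.1   0.23 -0.78]
target [432.6 212.2  57.5] rv [-0.003  0.    -0.   ] cm [-0.08  0.11  0.02] rows needed 0.03
[-0.003, 0.0, -0.0, -0.08, 0.11, 0.02]
```

View pics/f_scene.png

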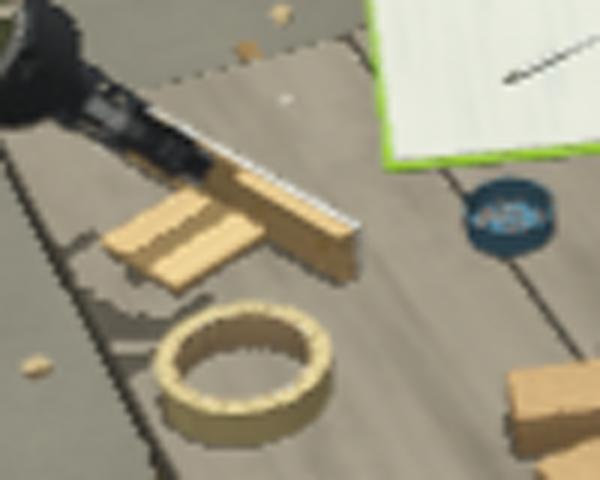

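View pics/f_top.png

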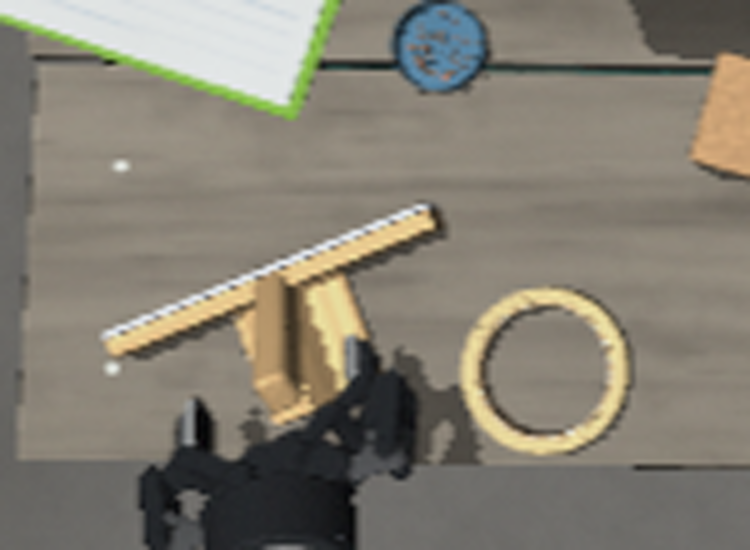

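Request:
move_arm(
  series=[
    [0,0,0,0,0,0,0],
    [0,0,0,0,0,0,0],
    [0,0,0,0,0,0,0],
    [0,0,0,0,0,0,0],
    [0,0,0,0,0,0,0],
  ],
  grip_force=80,
)

```text
time_s: 4.93
eef_pos: [431.9, 213.3, 58.7]
ee_rot: [-0.069, 0.921, 0.187, 0.335]
force: [0.8, 0.4, -0.8]
grip_width: 0.296
```

Request:
move_arm(
  series=[
    [0,0,0,0,0,0,0],
    [0,0,0,0,0,0,0],
    [0,0,0,0,0,0,0],
    [0,0,0,0,0,0,0],
  ],
)

```text
time_s: 5.27
eef_pos: [431.9, 213.2, 58.9]
ee_rot: [-0.069, 0.921, 0.187, 0.335]
force: [-4.7, -3.1, 6.2]
grip_width: 0.223
```

Run:
```python
from h import *
st()
for n in("scene","top"):
    c=capture(n);f=c["frame"];f=f[140:220,145:245] if n=="scene" else f[180:290,85:235]
    cv2.imwrite(f"pics/g_{n}.png",cv2.resize(f[:,:,::-1],None,fx=6 if n=="scene" else 5,fy=6 if n=="scene" else 5,interpolation=2))
```

```text
t 5.27 grasp [420.8 208.5  73.2] z [ 0.591  0.253 -0.766] y [ 0.391 -0.92  -0.003] F [-4.7 -3.1  6.2] gw 0.223 q [ 0.1   0.24  2.34  2.09  0.23 -0.77]
```

View pics/g_top.png

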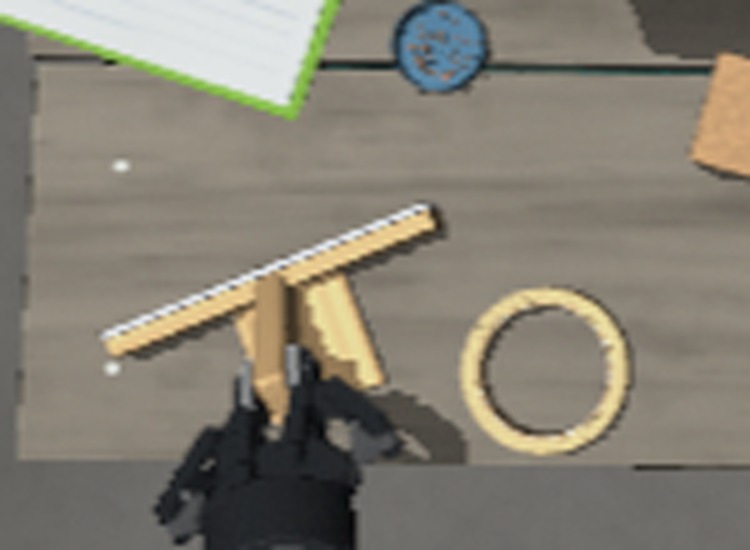

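Run:
```python
from h import *
plan((420.8,208.5,123),0.401,n=3)
```

```text
target [431.9 213.2 108.7] rv [-0.002  0.    -0.001] cm [ 3.2  -0.01 -3.81] rows needed 1.19
[-0.001, 0.0, -0.0, 1.07, -0.0, -1.27]
[-0.002, 0.0, -0.001, 2.13, -0.01, -2.54]
[-0.002, 0.0, -0.001, 3.2, -0.01, -3.81]
```

Request:
move_arm(
  series=[
    [0,0,0,0.64,0,-0.76,0],
    [0,0,0,1.28,0,-1.52,0],
    [0,0,0,1.92,0,-2.28,0],
    [0,0,0,2.56,0,-3.04,0],
    [0,0,0,3.2,0,-3.8,0],
  ],
)

```text
time_s: 5.78
eef_pos: [431.2, 213.0, 107.8]
ee_rot: [-0.069, 0.921, 0.187, 0.334]
force: [-0.3, 0.7, -4.4]
grip_width: 0.218
```

Run:
```python
from h import *
st();plan((442,-101,123),-0.056,n=5,mag=10)
for n in("scene","top"):
    c=capture(n);f=c["frame"];f=f[130:220,145:245] if n=="scene" else f[180:290,85:235]
    cv2.imwrite(f"pics/h_{n}.png",cv2.resize(f[:,:,::-1],None,fx=6 if n=="scene" else 5,fy=6 if n=="scene" else 5,interpolation=2))
```

```text
t 5.78 grasp [420.2 208.3 122.2] z [ 0.589  0.253 -0.768] y [ 0.391 -0.92  -0.003] F [-0.3  0.7 -4.4] gw 0.218 q [0.1  0.09 2.3  1.22 0.21 0.12]
target [ 454.  -101.7  108.7] rv [-0.296  0.003  0.349] cm [-7.72 29.85 -6.67] rows needed 7.57
[-0.03, 0.0, 0.035, -0.77, 2.99, -0.67]
[-0.059, 0.001, 0.07, -1.54, 5.97, -1.33]
[-0.089, 0.001, 0.105, -2.32, 8.96, -2.0]
[-0.118, 0.001, 0.14, -3.09, 11.94, -2.67]
[-0.148, 0.001, 0.175, -3.86, 14.93, -3.34]
```

View pics/h_scene.png

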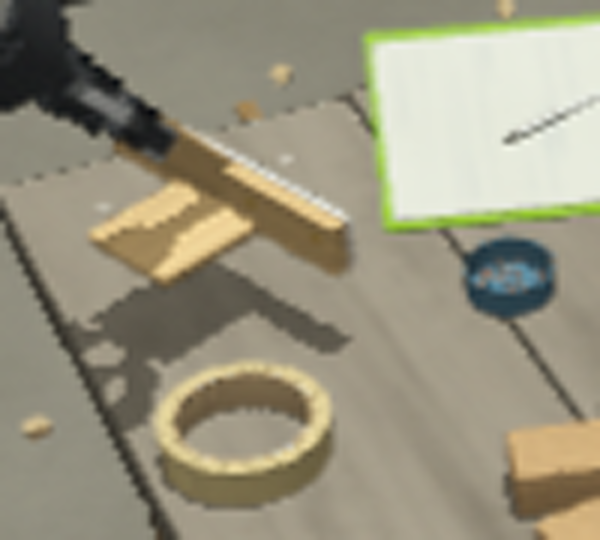

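Request:
move_arm(
  series=[
    [-0.03,0,0.035,-0.8,3.0,-0.7,0],
    [-0.059,0,0.07,-1.5,6.0,-1.3,0],
    [-0.089,0,0.105,-2.3,9.0,-2.0,0],
    [-0.118,0,0.14,-3.1,12.0,-2.7,0],
    [-0.148,0,0.175,-3.9,15.0,-3.3,0],
  ],
)

```text
time_s: 6.3
eef_pos: [443.3, 54.1, 108.2]
ee_rot: [-0.03, 0.936, 0.08, 0.341]
force: [1.0, 0.1, -4.2]
grip_width: 0.219
```

Run:
```python
from h import *
st();plan((442,-101,123),-0.056,n=5,mag=6)
```

```text
t 6.3 grasp [431.5  52.  122.5] z [ 0.634  0.111 -0.766] y [ 0.171 -0.985 -0.002] F [ 1.   0.1 -4.2] gw 0.219 q [-0.36  0.01  2.39  1.26  0.35 -0.1 ]
target [ 454.  -101.7  108.7] rv [-0.148 -0.001  0.173] cm [-1.18 15.53 -1.09] rows needed 3.74
[-0.025, -0.0, 0.029, -0.2, 2.59, -0.18]
[-0.049, -0.0, 0.058, -0.39, 5.18, -0.36]
[-0.074, -0.0, 0.087, -0.59, 7.76, -0.54]
[-0.098, -0.0, 0.115, -0.79, 10.35, -0.72]
[-0.123, -0.001, 0.144, -0.99, 12.94, -0.91]
```

Request:
move_arm(
  series=[
    [-0.03,0,0.035,-0.2,3.1,-0.2,0],
    [-0.059,0,0.069,-0.5,6.2,-0.4,0],
    [-0.089,0,0.104,-0.7,9.3,-0.7,0],
    [-0.118,0,0.138,-0.9,12.4,-0.9,0],
    [-0.148,0,0.173,-1.2,15.5,-1.1,0],
  ],
)

```text
time_s: 6.72
eef_pos: [453.6, -103.0, 108.2]
ee_rot: [0.01, 0.939, -0.027, 0.343]
force: [1.4, -0.0, -3.5]
grip_width: 0.222
```

Run:
```python
from h import *
st();plan((442,-101,123),-0.056,n=1)
for n in("scene","top"):
    c=capture(n);f=c["frame"];f=f[110:270,145:335] if n=="scene" else f[150:280,180:335]
    cv2.imwrite(f"pics/i_{n}.png",cv2.resize(f[:,:,::-1],None,fx=4 if n=="scene" else 4.5,fy=4 if n=="scene" else 4.5,interpolation=2))
```

```text
t 6.72 grasp [ 441.6 -102.3  122.5] z [ 0.643 -0.038 -0.765] y [-0.058 -0.998  0.   ] F [ 1.4 -0.  -3.5] gw 0.222 q [-0.73  0.06  2.34  1.23  0.44 -0.17]
target [ 454.  -101.7  108.7] rv [ 0.002 -0.002 -0.002] cm [ 0.05 -0.13 -0.02] rows needed 0.03
[0.002, -0.002, -0.002, 0.05, -0.13, -0.02]
```

View pics/i_scene.png

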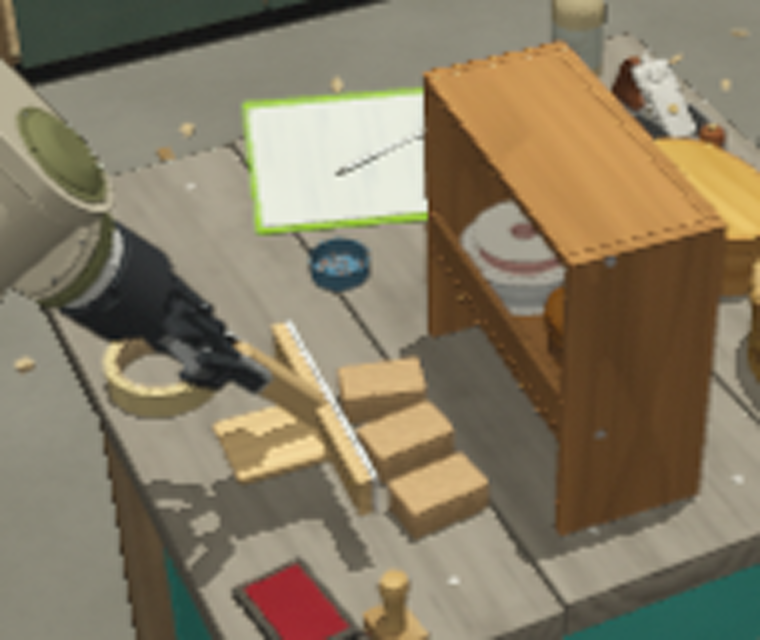

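View pics/i_top.png

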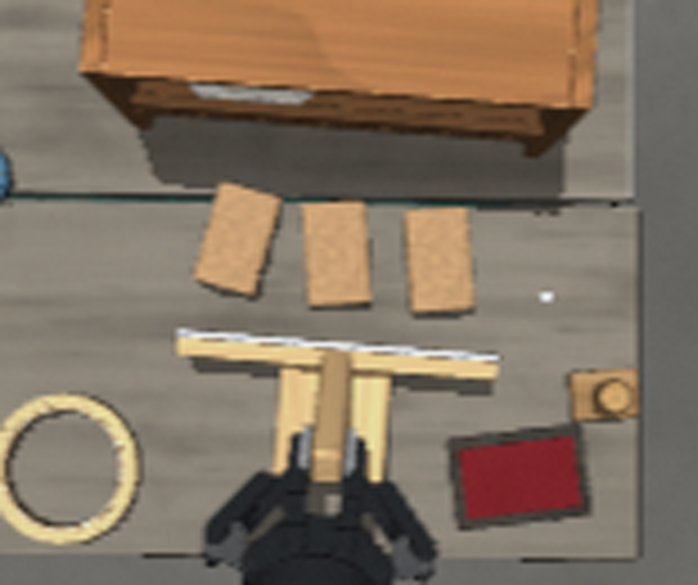

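Run:
```python
from h import *
c=capture("top");f=c["frame"];hsv=cv2.cvtColor(f,cv2.COLOR_RGB2HSV)
w=cv2.inRange(hsv,(0,0,185),(180,45,255));w[:218]=0;w[240:]=0;w[:,:210]=0;w[:,298:]=0
ys,xs=np.nonzero(w);P=np.array([ray(c,(x,y),85)[:2] for x,y in zip(xs,ys)])
vx,vy,x0,y0=cv2.fitLine(P.astype('f4'),1,0,.01,.01).ravel();d=np.array([vx,vy])*np.sign(vy);s=(P-[x0,y0])@d
o=np.array([x0,y0])+d*(s.min()+s.max())/2
print("len",np.ptp(s),"O",o,"yaw",np.arctan2(-d[0],d[1]))
plan((442,-102,74.5),-0.056,n=5)
```

```text
len 199.4295658244513 O [ 494.40136897 -109.09683544] yaw -0.06182428
target [ 454.  -102.7   60.2] rv [ 0.002 -0.001 -0.002] cm [-3.07 -0.02  3.68] rows needed 1.15
[0.0, -0.0, -0.0, -0.61, -0.0, 0.74]
[0.001, -0.0, -0.001, -1.23, -0.01, 1.47]
[0.001, -0.001, -0.001, -1.84, -0.01, 2.21]
[0.001, -0.001, -0.002, -2.45, -0.02, 2.94]
[0.002, -0.001, -0.002, -3.07, -0.02, 3.68]
```

```bash
cat >> h.py <<'E'
RO=np.array([630.6,-110.4]);RY=-0.056
def face(X,z,Y=-4.,off=53.,lat=3.7,**k):
    n=np.array([np.cos(RY),np.sin(RY)]);d=np.array([-n[1],n[0]])
    g=RO+(X-off)*n+(Y+lat)*d
    plan((g[0],g[1],z),RY,**k)
def where(off=53.,lat=3.7):
    s,p,R=cur();g=p-18.7*R.as_matrix()[:,2];n=np.array([np.cos(RY),np.sin(RY)]);d=np.array([-n[1],n[0]])
    r=g[:2]-RO;print("face X",(r@n+off).round(1),"Y",(r@d-lat).round(1),"gz",g[2].round(1))
E
python3 - <<'E'
from h import *
where();face(-135,74.5,n=5)
E
```

```text
face X -136.0 Y -6.1 gz 122.4
target [ 454.9 -100.8   60.2] rv [ 0.002 -0.001 -0.002] cm [-3.01 -0.21  3.73] rows needed 1.15
[0.0, -0.0, -0.0, -0.6, -0.04, 0.75]
[0.001, -0.0, -0.001, -1.2, -0.08, 1.49]
[0.001, -0.001, -0.001, -1.81, -0.13, 2.24]
[0.001, -0.001, -0.002, -2.41, -0.17, 2.98]
[0.002, -0.001, -0.002, -3.01, -0.21, 3.73]
```

Request:
move_arm(
  series=[
    [0,0,0,-0.6,-0.05,0.7,0],
    [0,0,0,-1.2,-0.1,1.5,0],
    [0,0,0,-1.8,-0.15,2.25,0],
    [0.002,0,-0.002,-2.5,-0.2,3.0,0],
    [0.002,0,-0.002,-3.0,-0.2,3.7,0],
  ],
)

```text
time_s: 7.28
eef_pos: [454.1, -99.9, 59.2]
ee_rot: [0.009, 0.939, -0.026, 0.342]
force: [-0.1, -0.6, -4.5]
grip_width: 0.225
```

Run:
```python
from h import *
st();where();face(-135,73.2,n=1);face(-75,73.8,n=5)
c=capture("scene");f=c["frame"];f=f[160:270,145:305]
cv2.imwrite(f"pics/j.png",cv2.resize(f[:,:,::-1],None,fx=4.8,fy=4.8,interpolation=2))
```

```text
t 7.28 grasp [442.1 -99.2  73.5] z [ 0.642 -0.035 -0.766] y [-0.055 -0.998  0.   ] F [-0.1 -0.6 -4.5] gw 0.225 q [-0.73  0.21  2.38  1.65  0.41 -0.63]
face X -135.8 Y -3.1 gz 73.5
target [ 454.9 -100.8   58.9] rv [-0.001 -0.     0.001] cm [0.04 0.09 0.08] rows needed 0.03
[-0.001, -0.0, 0.001, 0.04, 0.09, 0.08]
target [ 514.8 -104.2   59.5] rv [-0.001 -0.     0.001] cm [4.68 0.1  3.89] rows needed 1.46
[-0.0, -0.0, 0.0, 0.94, 0.02, 0.78]
[-0.0, -0.0, 0.0, 1.87, 0.04, 1.55]
[-0.0, -0.0, 0.0, 2.81, 0.06, 2.33]
[-0.0, -0.0, 0.001, 3.74, 0.08, 3.11]
[-0.001, -0.0, 0.001, 4.68, 0.1, 3.89]
```

View pics/j.png

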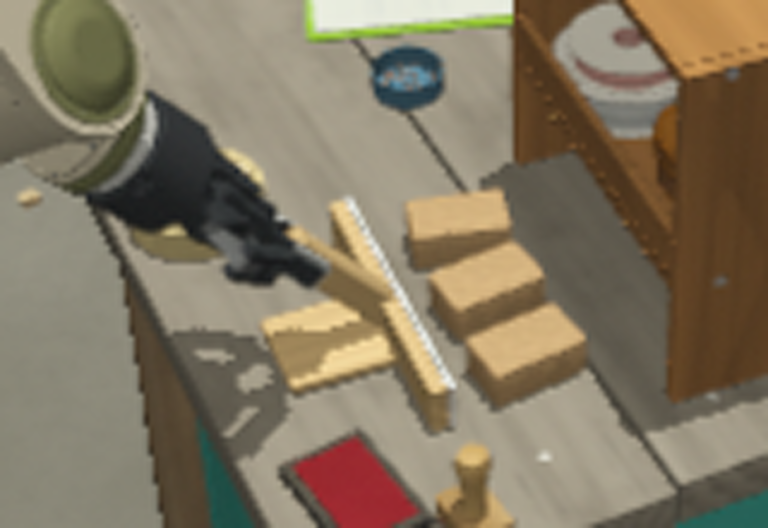

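Request:
move_arm(
  series=[
    [0,0,0,0.94,0.02,0.78,0],
    [0,0,0,1.87,0.04,1.55,0],
    [0,0,0,2.81,0.06,2.33,0],
    [0,0,0,3.74,0.08,3.11,0],
    [-0.001,0,0.001,4.68,0.1,3.89,0],
  ],
)

```text
time_s: 7.75
eef_pos: [515.3, -103.1, 58.5]
ee_rot: [0.009, 0.939, -0.026, 0.342]
force: [-2.6, -0.4, -0.8]
grip_width: 0.22
```

Run:
```python
from h import *
st();where();face(-35,73.5,n=5)
for n in("scene","top"):
    c=capture(n);f=c["frame"];f=f[150:270,165:325] if n=="scene" else f[150:280,180:335]
    cv2.imwrite(f"pics/k_{n}.png",cv2.resize(f[:,:,::-1],None,fx=4.5,fy=4.5,interpolation=2))
```

```text
t 7.75 grasp [ 503.3 -102.5   72.9] z [ 0.642 -0.035 -0.766] y [-0.056 -0.998 -0.001] F [-2.6 -0.4 -0.8] gw 0.22 q [-0.61  0.32  2.22  1.61  0.34 -0.48]
face X -74.6 Y -2.9 gz 72.9
target [ 554.7 -106.4   59.2] rv [-0.001 -0.    -0.   ] cm [3.07 0.11 2.5 ] rows needed 0.95
[-0.0, -0.0, -0.0, 0.61, 0.02, 0.5]
[-0.0, -0.0, -0.0, 1.23, 0.05, 1.0]
[-0.001, -0.0, -0.0, 1.84, 0.07, 1.5]
[-0.001, -0.0, -0.0, 2.46, 0.09, 2.0]
[-0.001, -0.0, -0.0, 3.07, 0.11, 2.5]
```

View pics/k_top.png

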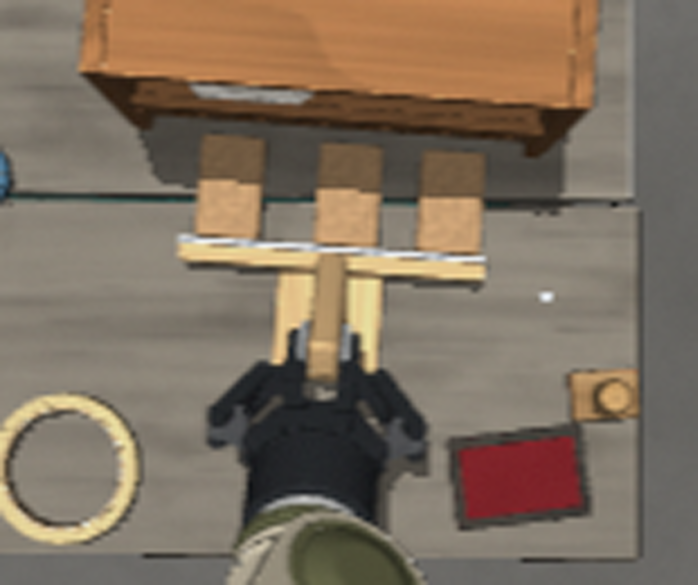

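View pics/k_scene.png

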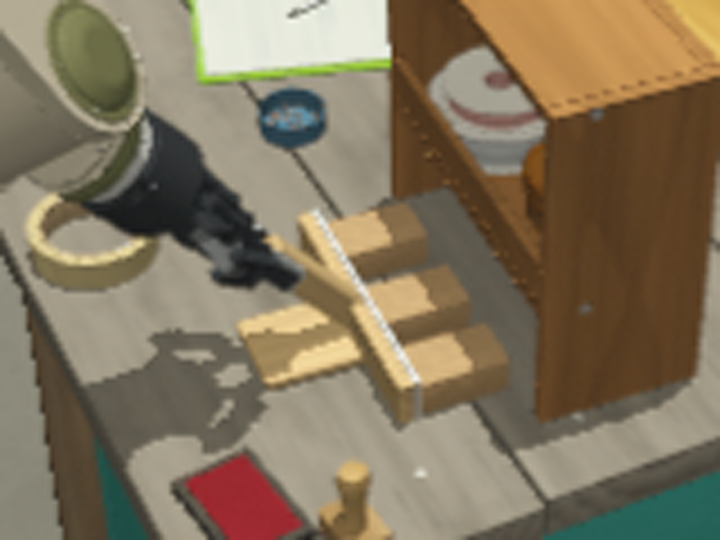

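Request:
move_arm(
  series=[
    [0,0,0,0.65,0.02,0.49,0],
    [0,0,0,1.25,0.04,1.0,0],
    [0,0,0,1.86,0.05,1.5,0],
    [0,0,0,2.48,0.05,2.0,0],
    [0,0,0,3.1,0.06,2.5,0],
  ],
)

```text
time_s: 8.27
eef_pos: [554.7, -105.2, 58.7]
ee_rot: [0.009, 0.939, -0.026, 0.342]
force: [-0.8, 0.5, -3.3]
grip_width: 0.219
```

Run:
```python
from h import *
st();where();face(5,73.6,Y=-3,n=5)
```

```text
t 8.27 grasp [ 542.7 -104.6   73. ] z [ 0.641 -0.034 -0.766] y [-0.054 -0.999 -0.001] F [-0.8  0.5 -3.3] gw 0.219 q [-0.55  0.38  2.11  1.51  0.31 -0.33]
face X -35.1 Y -2.8 gz 73.0
target [ 594.7 -107.7   59.3] rv [-0.002  0.001  0.001] cm [3.11 0.03 2.53] rows needed 0.96
[-0.0, 0.0, 0.0, 0.62, 0.01, 0.51]
[-0.001, 0.0, 0.0, 1.24, 0.01, 1.01]
[-0.001, 0.0, 0.001, 1.87, 0.02, 1.52]
[-0.002, 0.0, 0.001, 2.49, 0.02, 2.03]
[-0.002, 0.001, 0.001, 3.11, 0.03, 2.53]
```

Request:
move_arm(
  series=[
    [0,0,0,0.62,0,0.51,0],
    [-0.001,0,0,1.24,0.01,1.01,0],
    [-0.001,0,0,1.87,0.02,1.52,0],
    [-0.002,0,0.001,2.49,0.02,2.03,0],
    [-0.002,0,0.001,3.11,0.03,2.53,0],
  ],
)

```text
time_s: 8.68
eef_pos: [594.0, -106.8, 58.7]
ee_rot: [0.009, 0.94, -0.026, 0.341]
force: [-2.2, 0.2, -1.5]
grip_width: 0.218
```

Run:
```python
from h import *
st();where();face(33,73.5,Y=-3,n=5)
for n in("scene","top"):
    c=capture(n);f=c["frame"];f=f[140:260,165:325] if n=="scene" else f[150:280,180:335]
    cv2.imwrite(f"pics/l_{n}.png",cv2.resize(f[:,:,::-1],None,fx=4.5,fy=4.5,interpolation=2))
```

```text
t 8.68 grasp [ 582.  -106.1   73. ] z [ 0.641 -0.035 -0.767] y [-0.055 -0.998 -0.001] F [-2.2  0.2 -1.5] gw 0.218 q [-0.5   0.44  2.    1.38  0.29 -0.15]
face X 4.3 Y -2.2 gz 73.0
target [ 622.7 -109.3   59.2] rv [-0.001  0.002  0.   ] cm [2.24 0.09 1.81] rows needed 0.69
[-0.0, 0.0, 0.0, 0.45, 0.02, 0.36]
[-0.001, 0.001, 0.0, 0.9, 0.04, 0.72]
[-0.001, 0.001, 0.0, 1.34, 0.05, 1.08]
[-0.001, 0.001, 0.0, 1.79, 0.07, 1.44]
[-0.001, 0.002, 0.0, 2.24, 0.09, 1.81]
```

View pics/l_top.png

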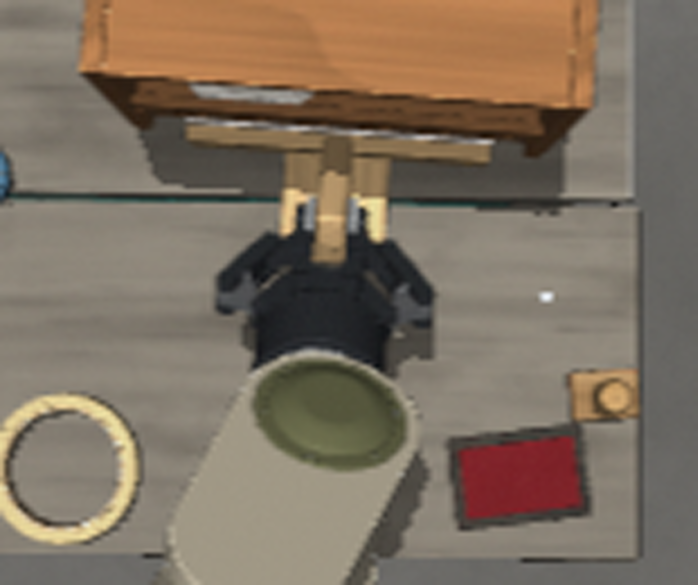

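View pics/l_scene.png

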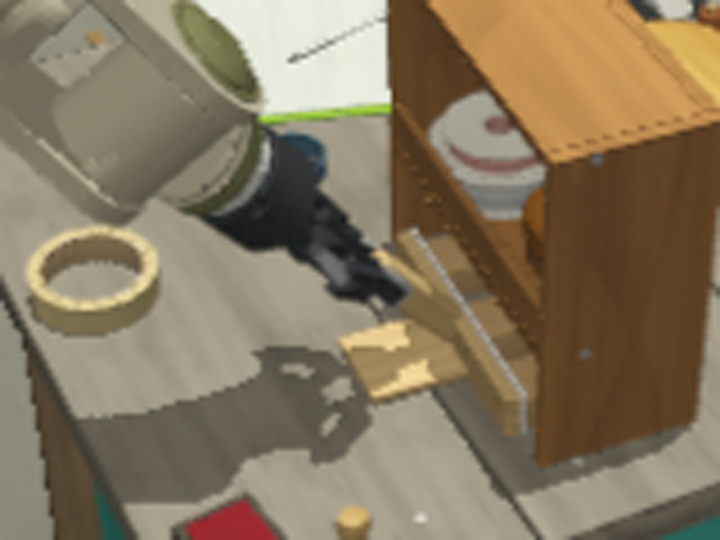

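Request:
move_arm(
  series=[
    [0,0,0,0.45,0,0.36,0],
    [0,0,0,0.9,0,0.72,0],
    [0,0,0,1.34,0.02,1.08,0],
    [0,0,0,1.79,0.04,1.44,0],
    [0,0,0,2.24,0.05,1.8,0],
  ],
)

```text
time_s: 9.2
eef_pos: [622.1, -108.4, 58.7]
ee_rot: [0.009, 0.94, -0.026, 0.341]
force: [-2.9, -0.4, -2.3]
grip_width: 0.22
```

Run:
```python
from h import *
st();where();face(41,73.5,Y=-3,n=5)
```

```text
t 9.2 grasp [ 610.1 -107.8   73. ] z [ 0.64  -0.034 -0.768] y [-0.054 -0.999 -0.001] F [-2.9 -0.4 -2.3] gw 0.22 q [-0.48  0.48  1.92  1.26  0.28 -0.01]
face X 32.4 Y -2.2 gz 73.0
target [ 630.7 -109.7   59.2] rv [-0.002  0.002  0.001] cm [0.69 0.08 0.52] rows needed 0.21
[-0.0, 0.0, 0.0, 0.14, 0.02, 0.1]
[-0.001, 0.001, 0.0, 0.28, 0.03, 0.21]
[-0.001, 0.001, 0.0, 0.42, 0.05, 0.31]
[-0.002, 0.002, 0.001, 0.55, 0.07, 0.41]
[-0.002, 0.002, 0.001, 0.69, 0.08, 0.52]
```

Request:
move_arm(
  series=[
    [0,0,0,0.14,0,0.1,0],
    [0,0,0,0.26,0,0.21,0],
    [0,0,0,0.38,0,0.31,0],
    [0,0,0,0.5,0,0.41,0],
    [0,0,0,0.6,0,0.5,0],
  ],
)

```text
time_s: 9.62
eef_pos: [629.7, -108.6, 58.6]
ee_rot: [0.008, 0.94, -0.026, 0.341]
force: [-12.6, 3.4, 9.6]
grip_width: 0.217
```

Run:
```python
from h import *
st();where()
```

```text
t 9.62 grasp [ 617.7 -108.    73. ] z [ 0.64  -0.033 -0.768] y [-0.054 -0.999 -0.002] F [-12.6   3.4   9.6] gw 0.217 q [-0.47  0.49  1.9   1.23  0.28  0.03]
face X 40.0 Y -2.0 gz 73.0
```

Request:
move_arm(
  series=[
    [0,0,0,0.05,0,0.03,0],
    [0,0,0,0.08,0,0.06,0],
    [0,0,0,0.12,0,0.08,0],
  ],
)

```text
time_s: 9.87
eef_pos: [630.2, -108.4, 58.8]
ee_rot: [0.008, 0.94, -0.026, 0.34]
force: [-26.3, 1.6, 16.8]
grip_width: 0.221
```

Run:
```python
from h import *
st();where();face(41.5,73.3,Y=-2,n=2)
for n in("scene","top"):
    c=capture(n);f=c["frame"];f=f[140:260,165:325] if n=="scene" else f[150:280,180:335]
    cv2.imwrite(f"pics/m_{n}.png",cv2.resize(f[:,:,::-1],None,fx=4.5,fy=4.5,interpolation=2))
```

```text
t 9.87 grasp [ 618.2 -107.8   73.2] z [ 0.639 -0.033 -0.768] y [-0.054 -0.999 -0.002] F [-26.3   1.6  16.8] gw 0.221 q [-0.47  0.49  1.9   1.22  0.28  0.04]
face X 40.5 Y -1.8 gz 73.2
target [ 631.2 -108.7   59. ] rv [-0.003  0.003  0.   ] cm [0.09 0.03 0.06] rows needed 0.04
[-0.001, 0.002, 0.0, 0.05, 0.01, 0.03]
[-0.003, 0.003, 0.0, 0.09, 0.03, 0.06]
```

View pics/m_scene.png

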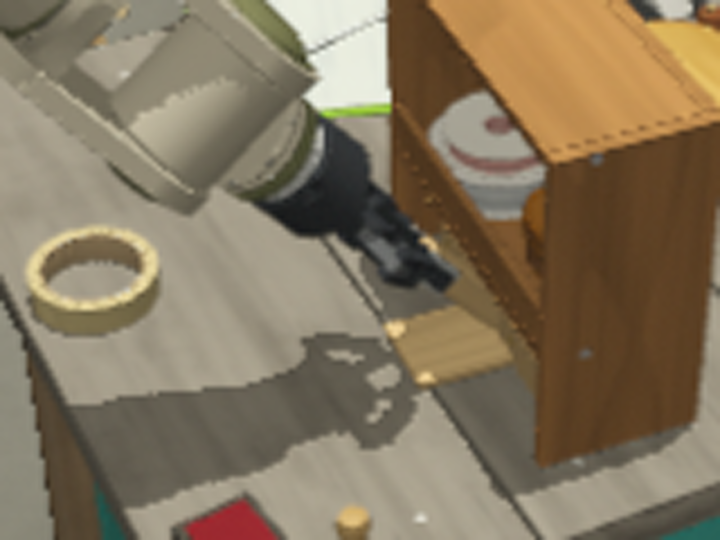

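Run:
```python
from h import *
face(-20,74,Y=-2,n=5)
```

```text
target [ 569.8 -105.3   59.7] rv [-0.003  0.003  0.   ] cm [-4.58  0.02 -3.93] rows needed 1.45
[-0.001, 0.001, 0.0, -0.92, 0.0, -0.79]
[-0.001, 0.001, 0.0, -1.83, 0.01, -1.57]
[-0.002, 0.002, 0.0, -2.75, 0.01, -2.36]
[-0.002, 0.003, 0.0, -3.66, 0.01, -3.15]
[-0.003, 0.003, 0.0, -4.58, 0.02, -3.93]
```

Request:
move_arm(
  series=[
    [0,0,0,-0.5,0,-0.45,0],
    [-0.001,0,0,-1.5,0,-1.3,0],
    [-0.001,0.001,0,-2.5,0,-2.15,0],
    [-0.002,0.002,0,-3.6,0,-3.1,0],
    [-0.003,0.003,0,-4.6,0.02,-3.93,0],
  ],
)

```text
time_s: 10.38
eef_pos: [568.6, -105.0, 59.0]
ee_rot: [0.01, 0.94, -0.026, 0.341]
force: [0.1, 0.2, -4.2]
grip_width: 0.223
```

Run:
```python
from h import *
st();where();face(-110,74,Y=-2,n=5)
```

```text
t 10.38 grasp [ 556.7 -104.4   73.3] z [ 0.641 -0.036 -0.767] y [-0.056 -0.998  0.   ] F [ 0.1  0.2 -4.2] gw 0.223 q [-0.53  0.4   2.07  1.47  0.3  -0.27]
face X -21.2 Y -1.8 gz 73.3
target [ 480.  -100.3   59.7] rv [-0.     0.001  0.   ] cm [-6.77  0.02 -5.75] rows needed 2.13
[-0.0, 0.0, 0.0, -1.35, 0.0, -1.15]
[-0.0, 0.001, 0.0, -2.71, 0.01, -2.3]
[-0.0, 0.001, 0.0, -4.06, 0.01, -3.45]
[-0.0, 0.001, 0.0, -5.41, 0.01, -4.6]
[-0.0, 0.001, 0.0, -6.77, 0.02, -5.75]
```

Request:
move_arm(
  series=[
    [0,0,0,-1.35,0,-1.15,0],
    [0,0,0,-2.7,0,-2.3,0],
    [0,0,0,-4.05,0,-3.45,0],
    [0,0,0,-5.4,0,-4.6,0],
    [0,0,0,-6.75,0,-5.75,0],
  ],
)

```text
time_s: 10.8
eef_pos: [479.0, -99.9, 59.4]
ee_rot: [0.01, 0.94, -0.026, 0.341]
force: [-0.3, -1.0, -3.5]
grip_width: 0.221
```

Run:
```python
from h import *
st();where()
c=capture("scene");np.savez("fin.npz",**c);f=c["frame"];f=f[115:255,225:335]
cv2.imwrite(f"pics/n_scene.png",cv2.resize(f[:,:,::-1],None,fx=5,fy=5,interpolation=2)[:,:])
c=capture("top");f=c["frame"][150:280,180:335];cv2.imwrite(f"pics/n_top.png",cv2.resize(f[:,:,::-1],None,fx=4.5,fy=4.5,interpolation=2))
```

```text
t 10.8 grasp [467.1 -99.2  73.7] z [ 0.64  -0.036 -0.768] y [-0.056 -0.998  0.001] F [-0.3 -1.  -3.5] gw 0.221 q [-0.67  0.25  2.31  1.64  0.38 -0.56]
face X -110.9 Y -1.7 gz 73.7
```

View pics/n_scene.png

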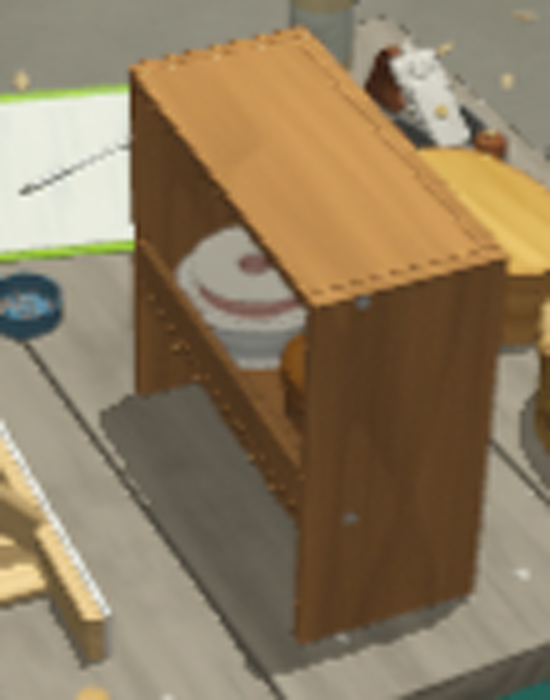

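View pics/n_top.png

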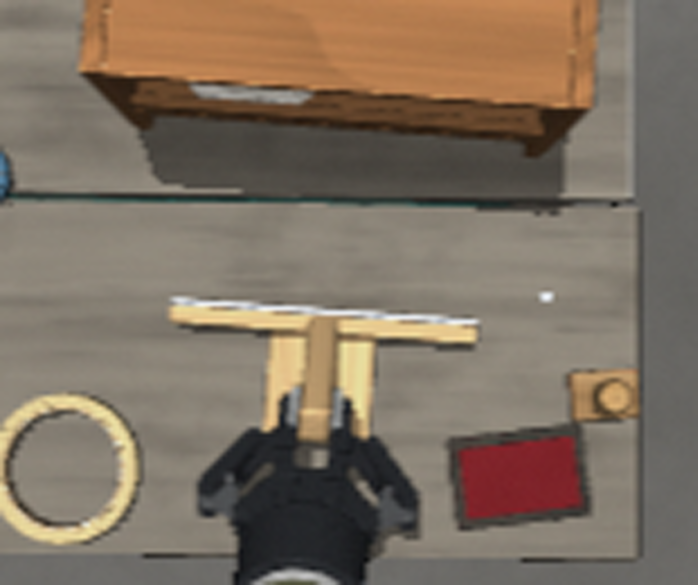

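Request:
move_arm(
  series=[
    [0,0,0,-0.03,0,0.03,0],
    [0,0,0,-0.06,0,0.06,0],
    [0,0,0,-0.06,0,0.06,0],
  ],
)

```text
time_s: 11.15
eef_pos: [478.6, -100.0, 58.5]
ee_rot: [0.01, 0.94, -0.027, 0.341]
force: [-1.7, -1.7, -0.1]
grip_width: 0.22
```

Run:
```python
from h import *
st();where()
```

```text
t 11.15 grasp [466.6 -99.3  72.9] z [ 0.64  -0.036 -0.768] y [-0.057 -0.998  0.   ] F [-1.7 -1.7 -0.1] gw 0.22 q [-0.67  0.26  2.32  1.64  0.38 -0.57]
face X -111.4 Y -1.8 gz 72.9
```

Request:
move_arm(
  series=[
    [0,0,0,0,0,0,1],
    [0,0,0,0,0,0,1],
    [0,0,0,0,0,0,1],
    [0,0,0,0,0,0,1],
    [0,0,0,0,0,0,1],
  ],
)

```text
time_s: 11.57
eef_pos: [478.7, -100.0, 58.6]
ee_rot: [0.01, 0.94, -0.027, 0.341]
force: [0.1, -0.3, 0.3]
grip_width: 0.914
```

Request:
move_arm(
  series=[
    [0,0,0,0,0,0,1],
    [0,0,0,0,0,0,1],
    [0,0,0,0,0,-0.5,1],
    [0,0,0,0,0,-1.5,1],
    [0,0,0,0,0,-3,1],
  ],
)

```text
time_s: 11.98
eef_pos: [459.2, -98.6, 81.3]
ee_rot: [0.009, 0.94, -0.027, 0.34]
force: [-1.0, -0.3, 0.4]
grip_width: 1.001
```

Request:
move_arm(
  series=[
    [0,0,0,0,0,-1.5,1],
    [0,0,0,0,0,-3,1],
    [0,0,0,0.5,0,-4.5,1],
    [0,0,0,1.5,0,-6,1],
    [0,0,0,3,0,-7,1],
  ],
)

```text
time_s: 12.4
eef_pos: [436.5, -97.4, 154.8]
ee_rot: [0.009, 0.94, -0.027, 0.34]
force: [0.9, -1.0, -0.3]
grip_width: 1.001
```

Run:
```python
from h import *
st()
c=capture("scene");f=c["frame"];f=f[120:270,145:335]
cv2.imwrite(f"pics/o_scene.png",cv2.resize(f[:,:,::-1],None,fx=4,fy=4,interpolation=2))
c=capture("top");f=c["frame"][150:280,100:335];cv2.imwrite(f"pics/o_top.png",cv2.resize(f[:,:,::-1],None,fx=3.4,fy=3.4,interpolation=2))
```

```text
t 12.4 grasp [424.6 -96.7 169.1] z [ 0.638 -0.036 -0.769] y [-0.058 -0.998 -0.001] F [ 0.9 -1.  -0.3] gw 1.001 q [-0.76 -0.1   2.32  0.91  0.55  0.16]
```

View pics/o_scene.png

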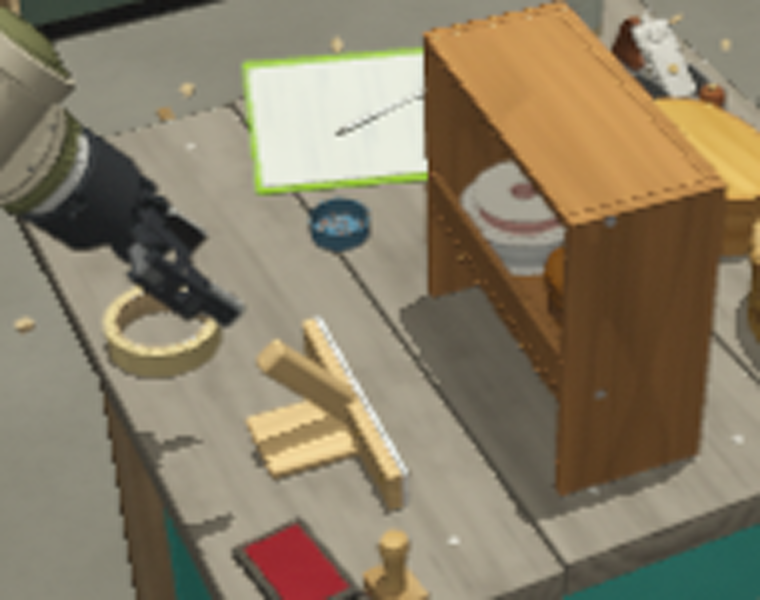

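View pics/o_top.png

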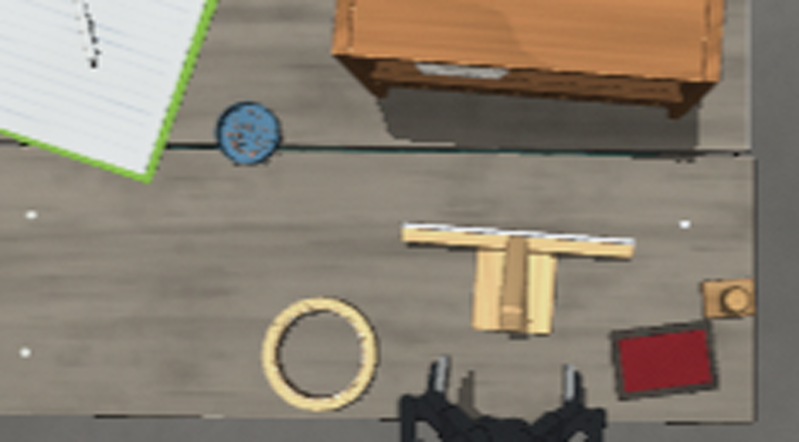

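The straightedge stands on its sole in front of the rack (top crop (515,280)), clear of the open fingers, and the bystanders look unmoved. I'll hand the job in.

Request:
move_arm(
  series=[
    [0,0,0,0,0,0,1],
    [0,0,0,0,0,0,1],
    [0,0,0,0,0,0,1],
  ],
)

```text
time_s: 12.75
eef_pos: [438.2, -98.0, 155.8]
ee_rot: [0.01, 0.94, -0.026, 0.341]
force: [-0.2, 0.0, -0.6]
grip_width: 0.999
```

Run:
```python
from h import *
st();print(job.finish_job())
```

```text
t 12.75 grasp [426.2 -97.3 170.1] z [ 0.641 -0.037 -0.767] y [-0.056 -0.998  0.002] F [-0.2  0.  -0.6] gw 0.999 q [-0.76 -0.1   2.32  0.92  0.55  0.15]
the job is handed in; nothing more can be done
None
```

I gripped the straightedge by its slanted grip and carried it over the tape roll. With it I pushed the three cork blocks as one row into the lower bay until they met resistance, about 26 N at the wrist. Then I drew it back and left it standing about 110 mm in front of the rack. The job was handed in at 12.75 s.

- **Blocks on the way:** while pushing, all three sat square against the working face, still short of the rack's back.
- **Blocks at the end:** I could not see them, because the rack hides the back of the bay from both cameras. Their final position comes from the push alone. The face stopped at rack x of about 40.5 mm where I expected 42, within the calibration error. That puts the block centres at about 74.5 mm, inside the 68 to 84 mm range.
- **Straightedge:** the last pictures show it upright on its sole and clear of the open fingers.
- **Bystanders:** the tape roll, tin, ink pad and stamp look unmoved in the pictures; I did not measure their positions again.

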